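Shut the chip box lid, draw the sagging bolt and hold the gate ajar

ROBOT

A 6-joint arm with a two-finger parallel gripper is mounted at the origin on a cart in front of the work surface, level with it; the furniture and walls round the work are solid. World frame = base frame: x ahead of the robot, y to its left, z up, the work surface at z = 0. Lengths are in m, angles in rad, forces in N, time in s.
With the tool pointing down it reaches from about 0.35 to 0.725 m from the base axis. Payload 6 kg.
Tool frame: the origin (TCP) lies midway between the tips of the shut fingers; the grasp point (between the pads) lies 19 mm behind it (arm.grip_point_offset is the distance from the TCP to the grasp point, in m); z points along the fingers, y is the line along which they close (so a half turn about z gives the same grasp; the last joint's range is limited). The gripper opens to 85 mm and grips with 20 to 120 N. Pads are 22 mm wide; open, the fingers measure 114 mm over their backs; the gripper's body (76 mm by 85 mm) begins 54 mm behind the grasp point. The pads swing forward as they close: fully open they stand 13 mm farther back than shut.
Start: joints at [1.449, 0.04, 0.085, 0, -1.615, -0.334], TCP at [0.264, 0.539, 0.231] pointing down, gripper open.
Joint ranges: [-2.56, 2.56], [-1.29, 2.01], [-1.08, 1.49], [-3.29, 1.98], [-2.81, -0.18], [-2.99, 2.99]. Speed limits (rad/s): [2.57, 2.57, 3.01, 3.14, 3.14, 3.14].

INTERFACE

Orientations are given as a unit quaternion [w, x, y, z].
In Python, from plant import readout, imaging, order, arm gives the robot as it stands.
- The arm moves only by the tool arm_command, never from a script. Its argument "plan" is a list of rows, each an object with "gripper": the opening in per cent of the stroke, from 0 (shut) to 100 (fully open); "delta_pos": the shift along the tool's x, y, z in units of 30 mm (1.0 is 30 mm), a list of three; "turn": the turn about the tool's z in units of 8 degrees (1.0 is 8 degrees). In form: [{"gripper": gripper, "delta_pos": [x, y, z], "turn": turn}, ...]. A call has 1 to 5 rows; each row is the pose to reach, as a shift and turn from the pose commanded when the call began, along the tool's axes at that moment; what a row does not reach only later rows make up. A row lasts 1/10 s, in which the tool goes at most 50 mm and 8.59 degrees, less where a joint would pass 70% of its speed; a pose out of reach is approached as far as the arm can. A call with a gripper value outside its range is refused whole. The fingers move at their own pace and stop on an object; "squeeze" is the grip in N (left out, the last holds). Time passes only in rows, so rows that repeat a pose let the fingers close. It gives the time, the measured TCP pose, the force, the opening and the grip force at its end, in the units of the state.
- readout.get_obs(): the state, without advancing time (a new reading comes with each control period).
- imaging.capture(name): name is "scene" or "top" or "wrist"; returns (picture, depth): 400x640x3 uint8, red, green, blue; 400x640 float32, m along the optical axis (not along the pixel's ray), 0 where there is no reading.
- imaging.camera_model(name): a dict with "intrinsics" (3x3 intrinsics, pixels), "extrinsics" (4x4, takes a point from camera to world coordinates); the wrist camera has in their place "hand_eye" (4x4, takes a point from camera to tool coordinates, whose origin is the TCP and whose axes are the flange's). Camera axes: x right, y down, z forward; pixel columns grow to the right and rows downward; lengths in m; the calibration is good to about 2 mm. A picture is of the moment at which its call begins: read the wrist's pose just before it. camera_model takes no time and is no camera call.
- order.job_done(): hands the job in; it is judged then, once.
The state is a dict: "time": time; "q": joint angles; "joint_velocities": joint speeds; "effort": joint torques, N m; "eef_pos": TCP position; "tcp_rot": TCP orientation; "contact_force": force on the tool from outside, world axes, zero at the start; "torque": the same for the moment, N m; "width": opening from 0.0 (shut) to 1.0 (fully open); "grasp_force": force on a finger pad.
Only numpy, scipy, OpenCV 4.12 (cv2) and the standard library are available. Lean on these libraries where they do the work, as an engineer would, in place of code of your own. Each camera call takes 0.05 s, during which the arm holds its last target. There are 200 camera calls.

TASK

The chip box has to be emptied without dusting the bench: first swing its hinged lid down until it is shut, then draw the sagging bolt of the front gate, lifting it over the bent keeper as you pull instead of forcing it, and swing the gate open to about 30 degrees, ready for a suction hose. The gate springs shut by itself, so finish still holding it ajar at that angle, with the lid shut, and leave the wax tin, the roll of tape and the wood blank lying where they are.

Things in the scene. Friction and masses are not known exactly. Their poses are not given: they have to be found in the camera images.
- chip_box: Fixed plywood box, 150 deep (x), 260 wide (y), 130 mm high. Origin: centre of its underside; +x runs from the front (gate) face, at x = -75 mm, to the back, +y to the left seen from the front. A lid is hinged on top of its back wall. A gate fills most of the front, between a narrow left post (hinge side) and a 56 mm right post that carries the keeper.
- lid (a joint): Lid angle in rad: 0 = shut, grows as its front edge rises (starts at 0.5 to 1.15). A stiff hinge (axis: box's y, through point lid_hinge) holds it at any angle; a few newtons near the front edge push it shut. Board 158 x 264 x 8 mm, its outer face 9 mm above the hinge axis when shut; a knob 24 mm wide, 22 mm high stands mid-width on it, 75 mm from the hinge.
- lid_hinge (a point): Middle of the lid's hinge axis (the axis runs along the box's y): on the top of the back wall, at box x = +75 mm, z = 130 mm.
- lid_edge (a point): Point on the lid's outer face in the middle of its width, 8 mm in from its free front edge, 150 mm from the hinge axis.
- gate_angle (a joint): Gate angle in rad: 0 = shut, grows as the gate's right edge swings out to the front of the box, to at most 1.2. A spring drives it shut with about 2 to 4 N at the bolt handle. While the bolt's tip is in the keeper the gate has only about 0.04 rad of play.
- gate_hinge (a point): Point on the gate's vertical hinge axis, at its left edge, at box x = -77 mm, y = +105 mm, 90 mm above the bench.
- gate: The swinging gate: plywood panel 10 x 166 x 98 mm with two steel guide loops, carrying the bolt. Its origin lies on the hinge axis at bench height; axes as the box's when shut. The panel reaches from 7 to 173 mm right of the hinge axis; its lower edge is 17 mm, its top 115 mm above the bench.
- bolt_draw (a joint): How far the bolt is drawn, in m: 0 = home in the keeper, 0.045 = fully drawn. It slides along the gate to the left (box's +y while the gate is shut), with about 1 N of friction. At 0.004 the nose under its tip strikes the keeper's upturned lip unless the bolt is lifted; nose and tip are clear of the keeper from 0.018 on.
- bolt_lift (a joint): How far the bolt is lifted in its worn, tall guide loops, in m: 0 = sagging (it falls back by its own weight), 0.014 = against the top. The nose clears the keeper's lip above 0.008.
- bolt_handle (a point): Top of the bolt's upright handle, a round steel bar 12 mm in diameter, 156 mm above the bench while sagging. Its upper 24 mm stand free by 25 mm all round; 66 mm below the top it bends back to the bolt. It stands 43 mm in front of and, undrawn, 120 mm right of the gate's hinge axis. The shut lid's front edge (top at 139 mm) is 37 mm behind the bar's axis.
- wax_tin: Round brown wax tin, 70 mm across, 24 mm high, lying loose on the bench; leave it alone. Origin: centre of its underside.
- masking_tape: Roll of masking tape, 104 mm across, 25 mm high, lying flat and loose on the bench; leave it alone. Origin: centre of its underside.
- pen_blank_1: Dark wooden blank, 20 x 128 x 20 mm, lying loose on the bench; leave it alone. Origin: centre of its underside.

How it is judged:
On the way, in this order (a step that is already met when the one before it is completed fails the run):
1. the lid is shut (value of joint lid below 0.06 rad), for 0.2 s.
2. with the lid shut, the bolt is drawn clear of the keeper (value of joint lid below 0.06 rad and value of joint bolt_draw above 0.017 m), for 0.1 s.
3. the gate is open to about 30 degrees and held (value of joint gate_angle between 0.35 and 0.7 rad and contact force between the fingers and gate above 0.5 N), for 0.2 s.
At the end, for the whole second after the job is handed in: The lid is shut (within 0.06 rad), the gate is open between 0.35 and 0.70 rad (20 to 40 degrees) and still, and the fingers are holding it there, by the bolt or the gate itself, with more than 0.5 N (all of step 3 and value of joint lid below 0.06 rad and velocity of joint gate_angle between -0.1 and 0.1 rad/s); the arm keeps its last pose, push and grip.
It fails at once if the bolt is forced against the keeper with more than 40 N, or through its lip instead of being lifted over it (contact force between gate and chip_box above 40 N or (value of joint bolt_draw between 0.009 and 0.014 m and value of joint bolt_lift below 0.004 m)).
It fails at once if the wax tin, the tape or the wood blank is moved more than 30 mm (distance of any of wax_tin, masking_tape, pen_blank_1 from where it was at the start of the episode above 0.03 m).
It also fails if it takes over 50 s, if anything falls off the work surface, if the arm or the gripper's body presses on something with over 40 N, if the wrist force passes 120 N, or if a joint passes its speed limit or range.

## Working session

There is one attempt and no reset: what is moved stays moved. The work goes in short steps, Python scripts to look and compute and a tool call to move; the robot and the scene stay as the last step left them, time stands still between calls to the robot, and variables do not carry over. Pictures are saved under pics/ and viewed, at most 10 in all, crops included, and the job is handed in when it is done.

Besides the shell and the picture viewer there is one more tool, called after ">>>" as name([rows], argument=value, ...), one row to a line, values as JSON. arm_command: Moves the arm, as the interface text tells. Its arguments: {"type":"object","properties":{"plan":{"type":"array","items":{"type":"object","properties":{"gripper":{"type":"number"},"delta_pos":{"type":"array","items":{"type":"number"}},"turn":{"type":"number"}}}},"squeeze":{"type":"number"}},"required":["plan"]}

```bash
mkdir -p pics; ls
cat > h.py <<'E'
from plant import readout, imaging, order, arm
import numpy as np, cv2
def cap(n):
    o=readout.get_obs(); p,d=imaging.capture(n); m=imaging.camera_model(n); return o,p,d,m
def cloud(d,m,E=None):
    K=np.array(m["intrinsics"]); E=np.array(m["extrinsics"]) if E is None else E
    v,u=np.indices(d.shape); P=np.stack([(u-K[0,2])/K[0,0]*d,(v-K[1,2])/K[1,1]*d,d],-1)
    W=P@E[:3,:3].T+E[:3,3]; W[d<=0]=np.nan; return W
E
python3 - <<'E'
from h import *
for n in("scene","top"):
    o,p,d,m=cap(n); cv2.imwrite(f"pics/{n}.png",p[:,:,::-1]); W=cloud(d,m); np.save(n+".npy",W)
    print(np.round(m["extrinsics"],3))
print(o)
E
```

```text
pics
[[-0.591 -0.604  0.535  0.093]
 [-0.807  0.43  -0.405  0.239]
 [ 0.015 -0.671 -0.742  0.739]
 [ 0.     0.     0.     1.   ]]
[[ 0.028 -0.998  0.06   0.465]
 [-0.999 -0.03  -0.022 -0.09 ]
 [ 0.024 -0.06  -0.998  1.228]
 [ 0.     0.     0.     1.   ]]
{'time': 0.05, 'q': array([ 1.44870033e+00,  4.08294915e-02,  8.38426277e-02, -4.53130462e-04,
       -1.61548065e+00, -3.33702355e-01]), 'joint_velocities': array([ 0.0013656 , -0.00031223,  0.00029728,  0.00075995, -0.00139013,
       -0.00043048]), 'effort': array([-6.04693589e-03, -3.69680893e+01,  3.48614752e+01,  6.96203068e+00,
       -4.71145424e-03, -8.69572148e-07]), 'eef_pos': array([0.26389372, 0.53850595, 0.23028841]), 'tcp_rot': array([ 8.54823972e-04,  9.74145066e-01, -2.25921761e-01, -1.36838197e-04]), 'contact_force': array([-0.52719545, -0.40547989, -0.49105075]), 'torque': array([0.03816413, 0.03548786, 0.02116358]), 'grasp_force': 0.0, 'width': 1.0014760780467409}
```

View pics/scene.png

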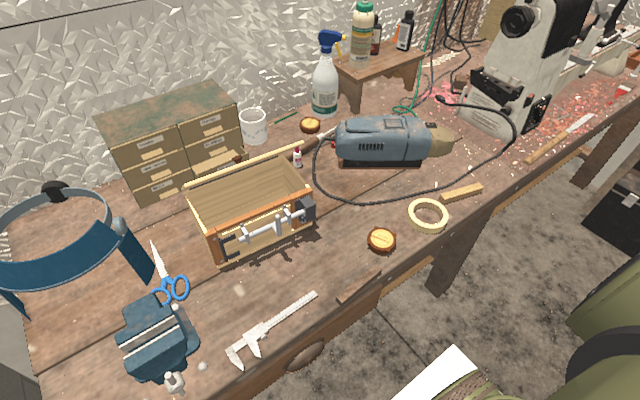

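View pics/top.png

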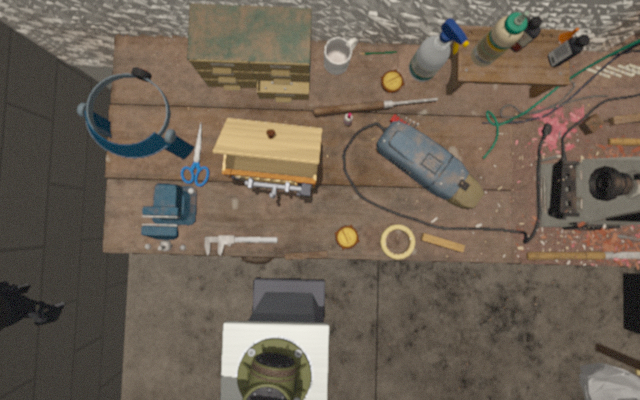

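The scene view shows the box (190–315, 150–260) with its lid up and the bolt handle at about (278,222). In the top view the box is at (215–322, 120–195), the tin at (347,237), the tape at (398,241) and the blank at (443,243).

Run:
```python
from h import *
W=np.load("top.npy"); S=np.load("scene.npy")
for u,v in [(217,147),(320,155),(225,123),(322,130),(270,133),(226,173),(318,185),(275,197),(277,203),(300,190),(347,237),(398,224),(443,243)]:
    print("top",u,v,np.round(W[v,u],3))
for u,v in [(213,235),(312,198),(188,185),(298,148),(278,215),(278,222),(280,230),(308,208),(215,250)]:
    print("scene",u,v,np.round(S[v,u],3))
p=cv2.imread("pics/scene.png")[130:280,170:330]; q=cv2.imread("pics/top.png")[110:210,200:340]
a=cv2.resize(p,None,fx=4.0,fy=4.0,interpolation=2); cv2.imwrite("pics/c1.png",a)
```

```text
top 217 147 [0.642 0.145 0.236]
top 320 155 [ 0.669 -0.118  0.003]
top 225 123 [0.722 0.146 0.156]
top 322 130 [ 0.747 -0.122  0.004]
top 270 133 [0.687 0.017 0.213]
top 226 173 [0.589 0.142 0.131]
top 318 185 [ 0.576 -0.114 -0.004]
top 275 197 [ 0.534  0.017 -0.002]
top 277 203 [0.516 0.01  0.001]
top 300 190 [ 0.551 -0.062  0.094]
top 347 237 [ 0.419 -0.206  0.023]
top 398 224 [ 0.462 -0.365 -0.001]
top 443 243 [ 0.408 -0.498  0.021]
scene 213 235 [0.587 0.14  0.12 ]
scene 312 198 [ 0.641 -0.156  0.   ]
scene 188 185 [0.628 0.146 0.241]
scene 298 148 [ 0.775 -0.202  0.065]
scene 278 215 [0.529 0.012 0.154]
scene 278 222 [0.526 0.016 0.136]
scene 280 230 [0.525 0.013 0.107]
scene 308 208 [ 0.536 -0.069  0.115]
scene 215 250 [0.588 0.146 0.069]
```

View pics/c1.png

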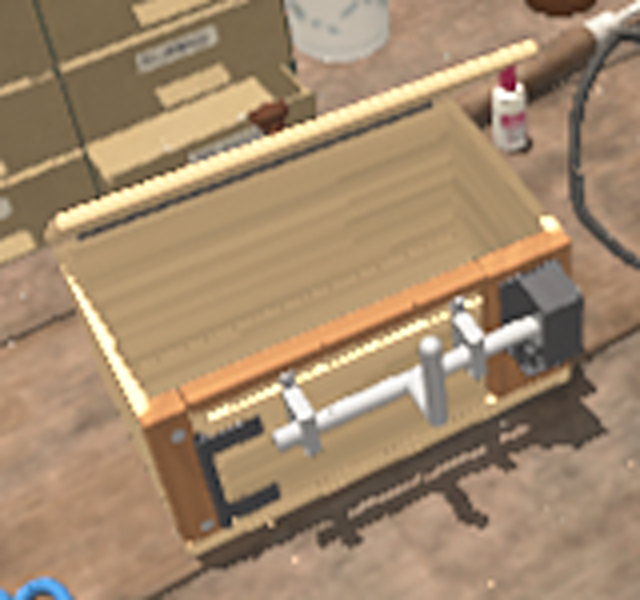

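The crop shows the gate hinge on the left, the handle bar upright with its top at crop (430,343), i.e. scene (277,216), and the keeper on the right.

```bash
cat > h2.py <<'E'
from h import *
E
python3 - <<'E'
from h import *
W=np.load("top.npy"); S=np.load("scene.npy")
A=S[130:280,170:330].reshape(-1,3)
# top rail of box in scene
for nm,C in(("scene",S),("top",W)):
    P=C.reshape(-1,3); P=P[~np.isnan(P[:,0])]
    k=(abs(P[:,2]-.13)<.004)&(P[:,0]>.5)&(P[:,0]<.66)&(abs(P[:,1])<.2)
    Q=P[k]; print(nm,len(Q)); 
    if len(Q)>20:
        r=cv2.minAreaRect(Q[:,:2].astype(np.float32)*1000);print(r, cv2.boxPoints(r).round(0).tolist())
    k=(P[:,2]>.04)&(P[:,2]<.12)&(P[:,0]>.55)&(P[:,0]<.62)&(P[:,1]>-.13)&(P[:,1]<.15)
    Q=P[k]; 
    if len(Q)>20:
        l=cv2.fitLine(Q[:,:2].astype(np.float32),cv2.DIST_HUBER,0,.001,.001).ravel();print("face",len(Q),l,Q[:,1].min(),Q[:,1].max())
    # lid plane
    k=(P[:,2]>.15)&(P[:,2]<.3)&(P[:,0]>.58)&(P[:,0]<.76)&(abs(P[:,1])<.2)
    Q=P[k]; 
    if len(Q)>50:
        c=np.median(Q,0);u,s,v=np.linalg.svd(Q-Q.mean(0),full_matrices=False);print("lid",len(Q),Q.mean(0),v[2],s, Q.min(0),Q.max(0))
    k=(P[:,2]>.138)&(P[:,2]<.162)&(P[:,0]>.5)&(P[:,0]<.56)&(abs(P[:,1])<.1)
    Q=P[k]; print("handle",len(Q),Q.mean(0),Q.min(0),Q.max(0))
E
```

```text
scene 836
((592.2425537109375, 22.60076141357422), (264.1131591796875, 135.43080139160156), 89.98612976074219) [[524.0, -109.0], [660.0, -109.0], [660.0, 155.0], [525.0, 155.0]]
face 2087 [0.08726933 0.99618477 0.57868224 0.06619434] -0.10409203630653027 0.14992168112781146
lid 784 [0.63593119 0.03125141 0.22823558] [-0.67523768  0.04995049 -0.73590694] [2.0533165 1.0187375 0.1622985] [ 0.60636681 -0.11159615  0.15027802] [0.71636903 0.15372891 0.24864461]
handle 38 [0.52835893 0.01605663 0.14952517] [0.52505041 0.0098356  0.13950706] [0.53452211 0.02004478 0.15735547]
top 532
((580.3284912109375, 26.180419921875), (259.72698974609375, 103.95439147949219), 85.49474334716797) [[518.0, -99.0], [622.0, -107.0], [642.0, 152.0], [539.0, 160.0]]
face 619 [0.13613705 0.99069    0.5711465  0.02673204] -0.10131031624718033 0.1498119176369445
lid 3314 [0.66447499 0.01921845 0.20453339] [ 0.69090771 -0.05406695  0.72091837] [4.378667   2.38401162 0.16952921] [ 0.60792462 -0.11551616  0.15001583] [0.7318298  0.15359962 0.2498024 ]
handle 17 [0.53191353 0.01427577 0.15330712] [0.52792112 0.00931867 0.14784459] [0.53638334 0.02017446 0.15605915]
```

>>> arm_command([
  {"gripper": 0,"delta_pos": [1,0.5,-1.5],"turn": -1},
  {"gripper": 0,"delta_pos": [2.5,1.4,-2.3],"turn": -2},
  {"gripper": 0,"delta_pos": [4,2.2,-2.3],"turn": -2.7},
  {"gripper": 0,"delta_pos": [5.4,3,-2.3],"turn": -2.7},
  {"gripper": 0,"delta_pos": [6.8,3.8,-2.3],"turn": -2.7},
])

```text
time: 0.6
eef_pos: [0.3922, 0.353, 0.3003]
tcp_rot: [-0.0, 0.999, -0.039, -0.0]
contact_force: [1.3, -0.1, 0.1]
width: 0.145
grasp_force: 0.0
```

```bash
cat >> h.py <<'E'
from scipy.spatial.transform import Rotation as R
def go(*targets):
    o=readout.get_obs(); q=o["tcp_rot"]; r=R.from_quat(np.r_[q[1:],q[0]]); M=r.as_matrix()
    print("t",round(o["time"],2),"pos",np.round(o["eef_pos"],4),"xang",round(np.degrees(np.arctan2(M[1,0],M[0,0])),1),"z",np.round(M[:,2],3),"F",np.round(o["contact_force"],1),"w",round(o["width"],3),"g",round(o["grasp_force"],1),"q",np.round(o["q"],2))
    for t in targets: print(t,"->",np.round(M.T@(np.array(t)-o["eef_pos"])/.03,2))
E
python3 -c "
from h import *
go((.63,.02,.30))"
```

```text
t 0.6 pos [0.3922 0.353  0.3003] xang -4.5 z [-0.  0. -1.] F [ 1.3 -0.1  0.1] w 0.145 g 0.0 q [ 1.11 -0.13  0.04 -0.   -1.75  0.38]
(0.63, 0.02, 0.3) -> [8.770e+00 1.045e+01 1.000e-02]
```

>>> arm_command([
  {"gripper": 0,"delta_pos": [1,1.2,0],"turn": 0},
  {"gripper": 0,"delta_pos": [2,2.4,0],"turn": 0},
  {"gripper": 0,"delta_pos": [3,3.6,0],"turn": 0},
  {"gripper": 0,"delta_pos": [4,4.8,0],"turn": 0},
  {"gripper": 0,"delta_pos": [5,6,0],"turn": 0},
])

```text
time: 1.1
eef_pos: [0.5277, 0.1616, 0.3]
tcp_rot: [-0.0, 0.999, -0.039, -0.0]
contact_force: [0.0, 0.5, -0.3]
width: -0.002
grasp_force: 0.0
```

>>> arm_command([
  {"gripper": 0,"delta_pos": [1,1.2,0],"turn": 0},
  {"gripper": 0,"delta_pos": [2,2.4,0],"turn": 0},
  {"gripper": 0,"delta_pos": [3,3.6,0],"turn": 0},
  {"gripper": 0,"delta_pos": [3.7,4.4,0],"turn": 0},
  {"gripper": 0,"delta_pos": [3.7,4.4,0],"turn": 0},
])

```text
time: 1.6
eef_pos: [0.6285, 0.0197, 0.2981]
tcp_rot: [0.001, 0.999, -0.042, -0.002]
contact_force: [0.1, 0.3, -0.1]
width: 0.002
grasp_force: 0.0
```

```bash
cat >> h.py <<'E'
hinge=np.array([.726,.014,.13]); ex=np.array([.997,-.077,0]); Z=np.array([0,0,1.])
def lidpt(th,r,off): return hinge-ex*(r*np.cos(th)-off*np.sin(th))+Z*(r*np.sin(th)+off*np.cos(th))
E
python3 -c "
from h import *
# contact with front corner of tip, 11mm ahead of TCP: aim contact at r=140
go(*[lidpt(t,.14,.009)+ex*.011 for t in(.9,.76,.6,.4,.2,0,-.03)])"
```

```text
t 1.6 pos [0.6285 0.0197 0.2981] xang -4.8 z [-0.003 -0.001 -1.   ] F [ 0.1  0.3 -0.1] w 0.002 g 0.0 q [ 0.35  0.14  0.31  0.   -1.75  1.14]
[0.65723147 0.01931111 0.24526026] -> [ 0.96 -0.07  1.76]
[0.64197608 0.02048931 0.23297253] -> [ 0.45 -0.07  2.17]
[0.62683319 0.02165882 0.21647797] -> [-0.05 -0.07  2.72]
[0.61189956 0.02281217 0.19280812] -> [-0.55 -0.06  3.51]
[0.60195197 0.02358044 0.16663431] -> [-0.88 -0.06  4.38]
[0.597387 0.023933 0.139   ] -> [-1.03 -0.06  5.31]
[0.59718066 0.02394894 0.13479658] -> [-1.03 -0.06  5.45]
```

>>> arm_command([
  {"gripper": 0,"delta_pos": [0.7,0,1],"turn": 0},
  {"gripper": 0,"delta_pos": [0.7,0,1.7],"turn": 0},
  {"gripper": 0,"delta_pos": [0.45,0,2.17],"turn": 0},
  {"gripper": 0,"delta_pos": [0.2,0,2.45],"turn": 0},
  {"gripper": 0,"delta_pos": [-0.05,0,2.72],"turn": 0},
])

```text
time: 2.1
eef_pos: [0.6255, 0.0235, 0.2178]
tcp_rot: [0.0, 0.999, -0.039, -0.0]
contact_force: [1.6, -0.5, 0.1]
width: -0.001
grasp_force: 0.5
```

```bash
python3 -c "
from h import *
go(*[lidpt(t,.14,.009)+ex*.011 for t in(.5,.4,.3,.2,.1,0,-.03)])"
```

```text
t 2.1 pos [0.6255 0.0235 0.2178] xang -4.5 z [-0. -0. -1.] F [ 1.6 -0.5  0.1] w -0.001 g 0.5 q [ 0.36  0.11  0.13  0.   -1.59  1.14]
[0.61877591 0.0222811  0.20501782] -> [-0.22  0.06  0.43]
[0.61189956 0.02281217 0.19280812] -> [-0.45  0.06  0.83]
[0.60627284 0.02324673 0.17997086] -> [-0.64  0.06  1.26]
[0.60195197 0.02358044 0.16663431] -> [-0.78  0.06  1.7 ]
[0.59898012 0.02380996 0.15293172] -> [-0.88  0.06  2.16]
[0.597387 0.023933 0.139   ] -> [-0.93  0.06  2.63]
[0.59718066 0.02394894 0.13479658] -> [-0.94  0.06  2.77]
```

>>> arm_command([
  {"gripper": 0,"delta_pos": [-0.22,0,0.43],"turn": 0},
  {"gripper": 0,"delta_pos": [-0.45,0,0.83],"turn": 0},
  {"gripper": 0,"delta_pos": [-0.64,0,1.26],"turn": 0},
  {"gripper": 0,"delta_pos": [-0.78,0,1.7],"turn": 0},
  {"gripper": 0,"delta_pos": [-0.88,0,2.1],"turn": 0},
])

```text
time: 2.6
eef_pos: [0.599, 0.0256, 0.155]
tcp_rot: [-0.0, 0.999, -0.039, -0.0]
contact_force: [0.5, -0.2, 0.4]
width: -0.002
grasp_force: 0.4
```

Run:
```python
from h import *
go(lidpt(0,.14,.009)+ex*.011)
o,p,d,m=cap("scene"); cv2.imwrite("pics/s2.png",cv2.resize(p[100:280,150:370],None,fx=3,fy=3)[:,:,::-1])
```

```text
t 2.6 pos [0.599  0.0256 0.155 ] xang -4.5 z [-0.  0. -1.] F [ 0.5 -0.2  0.4] w -0.002 g 0.4 q [ 0.38  0.04 -0.05 -0.   -1.48  1.12]
[0.597387 0.023933 0.139   ] -> [-0.05  0.06  0.53]
```

View pics/s2.png

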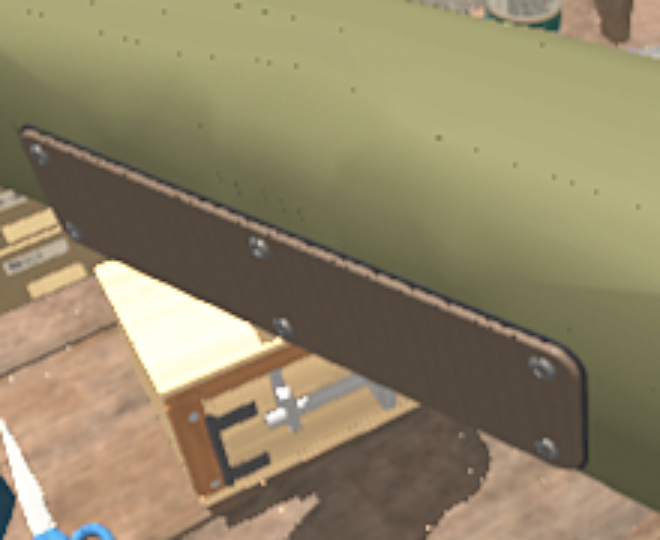

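The lid is nearly shut (it shows at crop (100–280, 270–390)), though the arm blocks much of the view. I'll keep pressing down.

>>> arm_command([
  {"gripper": 0,"delta_pos": [-0.05,0,0.3],"turn": 0},
  {"gripper": 0,"delta_pos": [-0.05,0,0.5],"turn": 0},
  {"gripper": 0,"delta_pos": [-0.05,0,0.6],"turn": 0},
  {"gripper": 0,"delta_pos": [-0.05,0,0.6],"turn": 0},
])

```text
time: 3.05
eef_pos: [0.5981, 0.0254, 0.1391]
tcp_rot: [0.0, 0.999, -0.039, 0.0]
contact_force: [-5.1, 1.1, 6.4]
width: -0.001
grasp_force: 3.1
```

Run:
```python
from h import *
go()
```

```text
t 3.05 pos [0.5981 0.0254 0.1391] xang -4.5 z [ 0.001 -0.    -1.   ] F [-5.1  1.1  6.4] w -0.001 g 3.1 q [ 0.38  0.04 -0.08  0.   -1.45  1.12]
```

>>> arm_command([
  {"gripper": 0,"delta_pos": [0,0,0.1],"turn": 0},
  {"gripper": 0,"delta_pos": [0,0,0.1],"turn": 0},
  {"gripper": 0,"delta_pos": [0,0,0.1],"turn": 0},
])

```text
time: 3.35
eef_pos: [0.5982, 0.0253, 0.139]
tcp_rot: [0.0, 0.999, -0.039, 0.001]
contact_force: [-10.4, 2.8, 17.2]
width: 0.003
grasp_force: 8.7
```

>>> arm_command([
  {"gripper": 0,"delta_pos": [0,0,-1],"turn": 0},
  {"gripper": 0,"delta_pos": [0,0,-2.2],"turn": 0},
  {"gripper": 50,"delta_pos": [-1.3,0,-2.7],"turn": 0},
  {"gripper": 50,"delta_pos": [-2.8,0.2,-2.7],"turn": 0},
  {"gripper": 50,"delta_pos": [-4.2,0.4,-2.7],"turn": 0},
])

```text
time: 3.85
eef_pos: [0.4704, 0.0232, 0.2158]
tcp_rot: [-0.0, 0.999, -0.04, 0.0]
contact_force: [-0.2, -0.3, 0.7]
width: 0.494
grasp_force: 0.0
```

Run:
```python
from h import *
m=imaging.camera_model("wrist"); print(np.round(m["hand_eye"],3),np.round(m["intrinsics"],0))
go()
o,p,d,m=cap("wrist"); cv2.imwrite("pics/w1.png",p[:,:,::-1])
q=o["tcp_rot"];T=np.eye(4);T[:3,:3]=R.from_quat(np.r_[q[1:],q[0]]).as_matrix();T[:3,3]=o["eef_pos"]
W=cloud(d,m,T@np.array(m["hand_eye"])); np.save("w1.npy",W)
P=W.reshape(-1,3);P=P[~np.isnan(P[:,0])]
k=(P[:,2]>.132)&(P[:,2]<.165)&(P[:,0]>.48)&(P[:,0]<.556)&(abs(P[:,1]-.015)<.05);Q=P[k];print(len(Q))
if len(Q): print(np.median(Q,0),Q.min(0),Q.max(0))
# lid flatness
k=(P[:,2]>.125)&(P[:,2]<.2)&(P[:,0]>.57)&(P[:,0]<.72)&(abs(P[:,1])<.15);Q=P[k];print(len(Q))
if len(Q)>50:
    c=np.linalg.lstsq(np.c_[Q[:,:2],np.ones(len(Q))],Q[:,2],rcond=None)[0];print(c,Q[:,0].min())
```

```text
[[-0.    -0.961 -0.276  0.069]
 [ 1.    -0.001  0.001 -0.001]
 [-0.001 -0.276  0.961 -0.145]
 [ 0.     0.     0.     1.   ]] [[336.   0. 314.]
 [  0. 336. 203.]
 [  0.   0.   1.]]
t 3.85 pos [0.4704 0.0232 0.2158] xang -4.5 z [ 0.  0. -1.] F [-0.2 -0.3  0.7] w 0.494 g 0.0 q [ 0.48 -0.31 -0.26  0.   -1.62  1.01]
322
[0.53119712 0.0143187  0.1563347 ] [0.52508611 0.00857222 0.13240763] [0.53678575 0.01973544 0.15918276]
22916
[ 0.00937342 -0.00223692  0.13561701] 0.5700002417960032
```

View pics/w1.png

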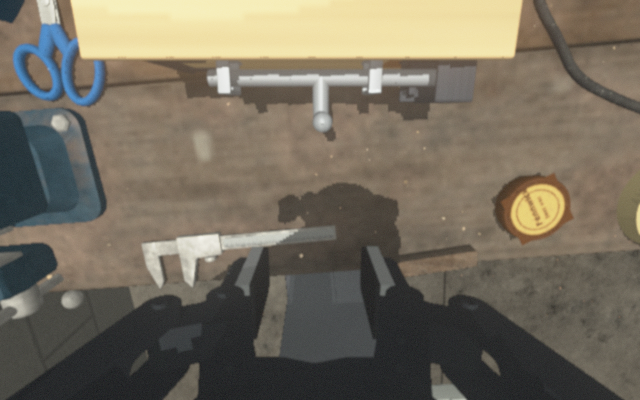

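The wrist view shows the lid flat and shut, with the handle top at (322,120). The measured axis is (0.531, 0.014) with its top at 0.157.

```bash
python3 -c "
from h import *
go((.531,.0143,.2),(.531,.0143,.134))"
```

```text
t 3.9 pos [0.466  0.0222 0.2169] xang -4.5 z [ 0.002  0.002 -1.   ] F [-1.3 -0.   0.5] w 0.504 g 0.0 q [ 0.48 -0.33 -0.27 -0.   -1.62  1.01]
(0.531, 0.0143, 0.2) -> [2.18 0.09 0.57]
(0.531, 0.0143, 0.134) -> [2.18 0.1  2.77]
```

>>> arm_command([
  {"gripper": 45,"delta_pos": [1.1,0.05,0.3],"turn": 0},
  {"gripper": 45,"delta_pos": [2.15,0.1,0.6],"turn": 0},
  {"gripper": 45,"delta_pos": [2.15,0.1,0.8],"turn": 0},
  {"gripper": 45,"delta_pos": [2.15,0.1,0.8],"turn": 0},
])

```text
time: 4.3
eef_pos: [0.5353, 0.015, 0.1898]
tcp_rot: [0.001, 0.999, -0.04, -0.002]
contact_force: [0.2, -0.1, -0.1]
width: 0.452
grasp_force: 0.0
```

```bash
python3 -c "
from h import *
go((.531,.0143,.134))"
```

```text
t 4.3 pos [0.5353 0.015  0.1898] xang -4.6 z [-0.003 -0.001 -1.   ] F [ 0.2 -0.1 -0.1] w 0.452 g 0.0 q [ 0.4  -0.13 -0.15 -0.   -1.55  1.09]
(0.531, 0.0143, 0.134) -> [-0.13  0.03  1.86]
```

>>> arm_command([
  {"gripper": 45,"delta_pos": [-0.13,0.03,0.7],"turn": 0},
  {"gripper": 45,"delta_pos": [-0.13,0.03,1.4],"turn": 0},
  {"gripper": 45,"delta_pos": [-0.13,0.03,1.86],"turn": 0},
  {"gripper": 45,"delta_pos": [-0.13,0.03,1.86],"turn": 0},
])

```text
time: 4.7
eef_pos: [0.5304, 0.0145, 0.1344]
tcp_rot: [0.0, 0.999, -0.039, -0.001]
contact_force: [0.3, -0.0, -0.5]
width: 0.449
grasp_force: 0.0
```

```bash
python3 -c "
from h import *
go((.531,.0143,.134))"
```

```text
t 4.7 pos [0.5304 0.0145 0.1344] xang -4.5 z [-0.003 -0.001 -1.   ] F [ 0.3 -0.  -0.5] w 0.449 g 0.0 q [ 0.41 -0.13 -0.26 -0.   -1.45  1.09]
(0.531, 0.0143, 0.134) -> [0.02 0.01 0.01]
```

>>> arm_command([
  {"gripper": 5,"delta_pos": [0,0,0],"turn": 0},
  {"gripper": 5,"delta_pos": [0,0,0],"turn": 0},
  {"gripper": 5,"delta_pos": [0,0,0],"turn": 0},
  {"gripper": 5,"delta_pos": [0,0,0],"turn": 0},
  {"gripper": 5,"delta_pos": [0,0,0],"turn": 0},
], squeeze=40)

```text
time: 5.2
eef_pos: [0.5322, 0.0146, 0.1375]
tcp_rot: [-0.0, 0.999, -0.039, 0.001]
contact_force: [-0.3, 0.2, 5.9]
width: 0.114
grasp_force: 39.4
```

>>> arm_command([
  {"gripper": 5,"delta_pos": [0,0,-0.2],"turn": 0},
  {"gripper": 5,"delta_pos": [0,0,-0.35],"turn": 0},
  {"gripper": 5,"delta_pos": [0,0,-0.5],"turn": 0},
  {"gripper": 5,"delta_pos": [0,0,-0.5],"turn": 0},
  {"gripper": 5,"delta_pos": [0,0,-0.5],"turn": 0},
])

```text
time: 5.7
eef_pos: [0.5316, 0.0147, 0.1508]
tcp_rot: [-0.0, 0.999, -0.039, 0.0]
contact_force: [1.8, 1.7, -1.3]
width: 0.114
grasp_force: 39.6
```

```bash
cat > rod.py <<'E'
from h import *
go()
o,p,d,m=cap("wrist"); cv2.imwrite("pics/w%d.png"%(o["time"]*100),p[:,:,::-1])
q=o["tcp_rot"];T=np.eye(4);T[:3,:3]=R.from_quat(np.r_[q[1:],q[0]]).as_matrix();T[:3,3]=o["eef_pos"]
W=cloud(d,m,T@np.array(m["hand_eye"]))
for W in (np.load("w1.npy"),W):
    P=W.reshape(-1,3);P=P[~np.isnan(P[:,0])]
    B=(P-np.array([.651,.0197,0]));bx=B@ex;by=B[:,:2]@np.array([.077,.997])
    for a,b in((-.06,-.052),(-.045,-.03),(.0,.02),(.02,.032),(.065,.08)):
        k=(bx>-.115)&(bx<-.088)&(by>a)&(by<b)&(P[:,2]>.08)&(P[:,2]<.13); print(a,k.sum(),np.round(np.percentile(P[k,2],[50,90]),4) if k.sum() else "")
E
python3 rod.py
```

```text
t 5.7 pos [0.5316 0.0147 0.1508] xang -4.5 z [ 0.  0. -1.] F [ 1.8  1.7 -1.3] w 0.114 g 39.6 q [ 0.41 -0.14 -0.23 -0.   -1.48  1.09]
-0.06 132 [0.117 0.118]
-0.045 224 [0.0973 0.0988]
0.0 296 [0.0972 0.0984]
0.02 177 [0.0971 0.0985]
0.065 55 [0.0972 0.0986]
-0.06 215 [0.1169 0.1179]
-0.045 268 [0.1108 0.1117]
0.0 353 [0.1107 0.1117]
0.02 210 [0.1107 0.1118]
0.065 83 [0.1105 0.1115]
```

The depth data shows the bolt lifted 13.4 mm, so I'll draw it along tool −y.

>>> arm_command([
  {"gripper": 5,"delta_pos": [0,-0.15,0.04],"turn": 0},
  {"gripper": 5,"delta_pos": [0,-0.35,0.04],"turn": 0},
  {"gripper": 5,"delta_pos": [0,-0.6,0.04],"turn": 0},
  {"gripper": 5,"delta_pos": [0,-0.9,0.04],"turn": 0},
  {"gripper": 5,"delta_pos": [0,-1,0.04],"turn": 0},
])

```text
time: 6.25
eef_pos: [0.534, 0.0455, 0.1496]
tcp_rot: [0.0, 0.999, -0.039, -0.0]
contact_force: [1.5, -0.9, -0.4]
width: 0.114
grasp_force: 39.6
```

>>> arm_command([
  {"gripper": 5,"delta_pos": [0,0,0],"turn": 0},
  {"gripper": 5,"delta_pos": [0,0,0],"turn": 0},
])

```text
time: 6.45
eef_pos: [0.534, 0.0449, 0.1497]
tcp_rot: [-0.0, 0.999, -0.039, 0.0]
contact_force: [2.4, 0.4, -1.3]
width: 0.118
grasp_force: 39.6
```

```bash
cat >> h.py <<'E'
ey=np.array([.077,.997,0])
def arc(h0):
    # handle at h0 (gate shut); rotate about gate hinge axis
    g=np.array([.651,.0197,0])+ex*-.077+ey*.105; o=readout.get_obs()
    v=o["eef_pos"]-g; v[2]=0; out=[]
    for a in h0:
        w=R.from_euler("z",-a).apply(v)+g; w[2]=o["eef_pos"][2]; out.append(tuple(np.round(w,4)))
    print("v",v@ex,v@ey); go(*out)
E
python3 -c "
from h import *
arc([.1,.2,.3,.4,.5,.55])"
```

```text
v -0.041549527964715186 -0.08883328913535907
t 6.45 pos [0.534  0.0449 0.1497] xang -4.5 z [ 0.  0. -1.] F [ 2.4  0.4 -1.3] w 0.118 g 39.6 q [ 0.46 -0.13 -0.22 -0.   -1.47  1.03]
(np.float64(0.5258), np.float64(0.0502), np.float64(0.1497)) -> [-0.29 -0.15  0.  ]
(np.float64(0.518), np.float64(0.0562), np.float64(0.1497)) -> [-0.56 -0.33  0.  ]
(np.float64(0.511), np.float64(0.063), np.float64(0.1497)) -> [-0.81 -0.54  0.  ]
(np.float64(0.5046), np.float64(0.0705), np.float64(0.1497)) -> [-1.05 -0.77  0.  ]
(np.float64(0.499), np.float64(0.0785), np.float64(0.1497)) -> [-1.25 -1.02  0.  ]
(np.float64(0.4965), np.float64(0.0828), np.float64(0.1497)) -> [-1.35 -1.16  0.  ]
```

>>> arm_command([
  {"gripper": 5,"delta_pos": [-0.15,-0.07,0],"turn": 0.35},
  {"gripper": 5,"delta_pos": [-0.29,-0.15,0],"turn": 0.7},
  {"gripper": 5,"delta_pos": [-0.56,-0.33,0],"turn": 1.4},
  {"gripper": 5,"delta_pos": [-0.81,-0.54,0],"turn": 2.1},
  {"gripper": 5,"delta_pos": [-1.05,-0.77,0],"turn": 2.8},
])

```text
time: 6.95
eef_pos: [0.5045, 0.0697, 0.1501]
tcp_rot: [0.0, 0.972, -0.235, 0.001]
contact_force: [5.2, -1.5, -1.1]
width: 0.115
grasp_force: 39.6
```

```bash
python3 -c "
from h import *
arc([.05,.1,.15])"
```

```text
v -0.07290835779452 -0.06641962074692967
t 6.95 pos [0.5045 0.0697 0.1501] xang -27.2 z [ 0.001 -0.    -1.   ] F [ 5.2 -1.5 -1.1] w 0.115 g 39.6 q [ 0.53 -0.2  -0.29  0.   -1.48  0.56]
(np.float64(0.5016), np.float64(0.0737), np.float64(0.1501)) -> [-0.15 -0.07  0.  ]
(np.float64(0.4988), np.float64(0.0778), np.float64(0.1501)) -> [-0.29 -0.15 -0.  ]
(np.float64(0.4963), np.float64(0.082), np.float64(0.1501)) -> [-0.43 -0.24 -0.  ]
```

>>> arm_command([
  {"gripper": 5,"delta_pos": [-0.15,-0.07,0],"turn": 0.35},
  {"gripper": 5,"delta_pos": [-0.29,-0.15,0],"turn": 0.7},
  {"gripper": 5,"delta_pos": [-0.41,-0.22,0],"turn": 1},
  {"gripper": 5,"delta_pos": [-0.41,-0.22,0],"turn": 1},
])

```text
time: 7.35
eef_pos: [0.4966, 0.0811, 0.1501]
tcp_rot: [0.0, 0.954, -0.3, 0.001]
contact_force: [3.0, -2.4, -0.5]
width: 0.115
grasp_force: 39.6
```

>>> arm_command([
  {"gripper": 5,"delta_pos": [0,0,0],"turn": 0},
  {"gripper": 5,"delta_pos": [0,0,0],"turn": 0},
  {"gripper": 5,"delta_pos": [0,0,0],"turn": 0},
])

```text
time: 7.65
eef_pos: [0.4965, 0.0811, 0.1497]
tcp_rot: [0.0, 0.954, -0.3, 0.0]
contact_force: [4.2, -2.0, -1.6]
width: 0.115
grasp_force: 39.6
```

Run:
```python
from h import *
arc([])
o,p,d,m=cap("wrist"); cv2.imwrite("pics/wf.png",p[:,:,::-1])
q=o["tcp_rot"];T=np.eye(4);T[:3,:3]=R.from_quat(np.r_[q[1:],q[0]]).as_matrix();T[:3,3]=o["eef_pos"]
P=cloud(d,m,T@np.array(m["hand_eye"])).reshape(-1,3);P=P[~np.isnan(P[:,0])]
k=(P[:,2]>.125)&(P[:,2]<.2)&(P[:,0]>.59)&(P[:,0]<.72)&(abs(P[:,1])<.12);Q=P[k]
print(len(Q),np.linalg.lstsq(np.c_[Q[:,:2],np.ones(len(Q))],Q[:,2],rcond=None)[0] if len(Q)>50 else "")
```

```text
v -0.08172644504823322 -0.05563423508270907
t 7.65 pos [0.4965 0.0811 0.1497] xang -34.9 z [ 0. -0. -1.] F [ 4.2 -2.  -1.6] w 0.115 g 39.6 q [ 0.56 -0.22 -0.3   0.   -1.48  0.4 ]
20980 [-0.00073224 -0.00075671  0.14160752]
```

View pics/wf.png

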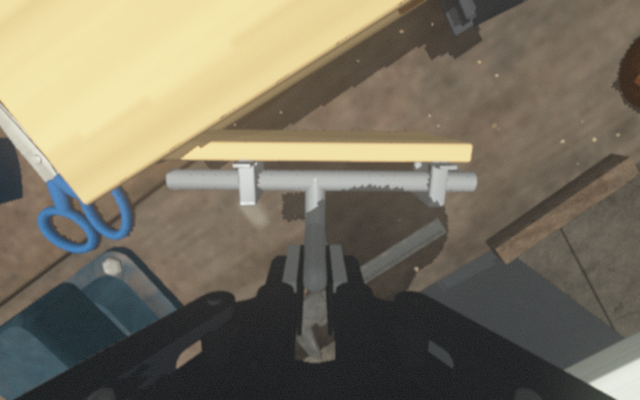

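The gate, with its top edge at (185–470, 152), sits parallel to the tool, so it is open about 30°. The bolt is drawn and gripped, and the lid is flat.

```bash
python3 -c "
from plant import order
print(order.job_done())"
```

```text
the job is handed in; nothing more can be done
None
```

I handed the job in with the lid shut, the bolt lifted over the keeper and drawn about 30 mm, and the gripper holding the gate open at about 30°; the hand-in gave no verdict, and the tin, tape and blank were not re-measured, though the arm stayed well clear of them.

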